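# Set the running clearance of a solder reel's retaining cap

### The arm

A 6-joint arm with a two-finger parallel gripper is mounted at the origin on a cart in front of the work surface, level with it; the furniture and walls round the work are solid. World frame = base frame: x ahead of the robot, y to its left, z up, the work surface at z = 0. Lengths are in m, angles in rad, forces in N, time in s.
With the tool pointing down it reaches from about 0.3 to 0.875 m from the base axis. Payload 6.4 kg.
Tool frame: the origin (TCP) lies between the finger pads; the fingertips stand 11 mm ahead of it and the grasp point (between the pads) lies 8 mm behind it (bot.finger_overhang is the z of the fingertips in the tool frame, in m); z points along the fingers, y is the line along which they close (so a half turn about z gives the same grasp; the last joint's range is limited). The gripper opens to 88 mm and grips with 3 to 60 N. Pads are 18 mm wide; open, the fingers measure 123 mm over their backs; the gripper's body (75 mm by 187 mm) begins 45 mm behind the grasp point.
Start: joints at [-1.372, 0.181, 1.607, -0, 1.354, -0.206], TCP at [0.226, -0.529, 0.25] pointing down, gripper open.
Joint ranges: [-2.99, 2.99], [-0.89, 2.07], [0.3, 2.58], [-1.14, 4.28], [0, 2.63], [-3.12, 3.12]. Speed limits (rad/s): [2.57, 2.57, 3.01, 3.14, 3.14, 3.14].

### API

Orientations are given as [roll, pitch, yaw] about the fixed x, y, z axes, in that order (R = Rz(yaw) Ry(pitch) Rx(roll)).
In Python, from cell import bot, cams, workorder gives the robot as it stands.
- The arm moves only by the shell command python3 -m jog 'ROWS' [FORCE]. ROWS is JSON, a list of rows, each a list of 3 entries, a list of its own where there are three numbers: the shift along the tool's x, y, z in units of 40 mm (1.0 is 40 mm), then the turn about the tool's z in units of 5 degrees (1.0 is 5 degrees), then the finger opening in mm, from 0 to 88.1. A call has exactly 8 rows; each row is the pose to reach, as a shift and turn from the pose commanded when the call began, along the tool's axes at that moment; what a row does not reach only later rows make up. A row lasts 1/12 s, in which the tool goes at most 41.7 mm and 7.16 degrees, less where a joint would pass 70% of its speed; a pose out of reach is approached as far as the arm can. A call with a gripper value outside its range is refused whole. The fingers move at their own pace and stop on an object; FORCE is the grip in N (left out, the last holds). Time passes only in rows, so rows that repeat a pose let the fingers close, or fill a call up. It gives the time, the measured TCP pose, the force, the opening and the grip force at its end, in the units of the state.
- bot.sense(): the state, without advancing time (a new reading comes with each control period).
- cams.get_image(name): name is "scene" or "side" or "wrist"; returns a dict with "frame" (420x560x3 uint8, red, green, blue), "z_map" (420x560 float32, m along the optical axis (not along the pixel's ray), 0 where there is no reading), "fovy" (degrees; the focal length in pixels is half the picture's height over the tangent of half this angle, whatever the lens; pixels are square), "cx", "cy" (the principal point, pixels), "world_from_camera" (4x4, takes a point from camera to world coordinates). Camera axes: x right, y down, z forward; pixel columns grow to the right and rows downward; lengths in m; the calibration is good to about 2 mm. The wrist camera is an equidistant fisheye: a pixel r from the principal point sees the ray r / f radians off the axis. A picture is of the moment at which its call begins.
- workorder.finish_job(): hands the job in; it is judged then, once.
The state is a dict: "time": time; "joint_pos": joint angles; "joint_velocities": joint speeds; "joint_torque": joint torques, N m; "position": TCP position; "orientation": TCP orientation; "ft_force": force on the tool from outside, world axes, zero at the start; "moment": the same for the moment, N m; "width": finger opening in m; "gripper_force": force on a finger pad.
Only numpy, scipy, OpenCV 4.12 (cv2) and the standard library are available. Lean on these libraries where they do the work, as an engineer would, in place of code of your own. Each camera call takes 0.05 s, during which the arm holds its last target. There are 200 camera calls.

### The job

The black knurled cap on the solder reel stand has been started on its thread. Screw it down (clockwise from above) until it bottoms out on the reel, then back it off a quarter turn so that the reel can run freely, and finish while still holding the cap in the gripper at that setting. Leave the tape roll, the heat sink and the bottle beside the stand where they are.

Things in the scene. Friction and masses are not known exactly. Their poses are not given: they have to be found in the camera images.
- reel_stand: fixed stand for a solder reel: grey base plate 130 x 100 mm, its top 16 mm above the bench; on it lies a 48 mm high reel with blue flanges (62 mm across); a steel spindle 12 mm across runs up through it and ends 120 mm above the bench. A wire guide post with an eye, 68 mm high, stands 64 mm from the spindle towards the stand's +x. Origin: on the bench, on the spindle's axis; z up
- cap_grip (a point): point at which to grip the black knurled cap on the reel stand's spindle: on its vertical axis, 25 mm above its lower face, 89 mm above the bench when bottomed out. Black head 40 mm across and 24 mm high (13 mm below to 11 mm above this point) over an aluminium boss 28 mm across, 12 mm high; all turns together. Its x axis points to the white mark on the cap's top
- cap (a joint): turn of the cap on its thread, rad: 0 when bottomed out on the reel (hard stop), growing as it is unscrewed, counter-clockwise from above; starts between 2.2 and 4.7. Right-hand thread: the cap rises 6 mm a turn (0.95 mm per rad). It turns with about 0.06 N m and stays where it is left. A grip of 20 to 40 N turns it without slipping
- flux_bottle: upright amber dispensing bottle, 45 mm across, 126 mm high, a loose bystander; origin at the centre of its underside
- tape_roll: amber roll of tape lying flat, 60 mm across, 18 mm high, a loose bystander; origin at the centre of its underside
- heat_sink: silvery finned heat sink 30 x 50 mm, 22 mm high, a loose bystander; origin at the centre of its underside
Mind the look-alikes: they are no part of the job. There is more than one size of the reel_stand; the job needs the larger.

How it is judged:
On the way:
1. the cap is screwed down until it bottoms out on the reel (value of joint cap below 0.08 rad), for 0.1 s.
At the end, for the whole second after the job is handed in: The cap stands a quarter turn (1.20 to 1.94 rad, about 69 to 111 degrees) above its bottomed position, at rest, and is still held between the fingers (contact force over 3 N, the grasp point within 30 mm of the cap's grip point) (value of joint cap between 1.2 and 1.94 rad and velocity of joint cap between -0.05 and 0.05 rad/s and contact force between the fingers and cap above 3 N and distance between the grasp point and cap_grip below 0.03 m); the arm keeps its last pose, push and grip.
It fails at once if the bottle is pushed more than 20 mm or tipped (distance of flux_bottle from where it was at the start of the episode above 0.02 m or angle between flux_bottle's own z axis and vertical above 0.4 rad).
It fails at once if the tape roll is pushed more than 20 mm (distance of tape_roll from where it was at the start of the episode above 0.02 m).
It fails at once if the heat sink is pushed more than 20 mm (distance of heat_sink from where it was at the start of the episode above 0.02 m).
It also fails if it takes over 67 s, if anything falls off the work surface, if the arm or the gripper's body presses on something with over 40 N, if the wrist force passes 120 N, or if a joint passes its speed limit or range.

## Working session

There is one attempt and no reset: what is moved stays moved. The work goes in short steps, Python scripts to look and compute and a shell command to move; the robot and the scene stay as the last step left them, time stands still between calls to the robot, and variables do not carry over. Pictures are saved under pics/ and viewed, at most 10 in all, crops included, and the job is handed in when it is done.

```bash
mkdir -p pics; cat > h.py <<'E'
import numpy as np,cv2
from cell import bot,cams,workorder
def grab(n,tag):
    d=cams.get_image(n); cv2.imwrite(f'pics/{tag}.png',d['frame'][:,:,::-1]); np.savez(f'pics/{tag}.npz',**d); return d
def load(tag): return dict(np.load(f'pics/{tag}.npz'))
def pt(d,u,v,fish=False):
    z=float(d['z_map'][int(v),int(u)]); H=d['frame'].shape[0]; f=H/2/np.tan(np.radians(float(d['fovy']))/2)
    x,y=u-float(d['cx']),v-float(d['cy'])
    if fish:
        r=np.hypot(x,y)+1e-9; t=np.tan(r/f)/r; p=[x*t*z,y*t*z,z,1]
    else: p=[x*z/f,y*z/f,z,1]
    return (d['world_from_camera']@p)[:3]
E
python3 - <<'E'
from h import *
a=grab('scene','s1')['frame'];b=grab('side','d1')['frame']
s=bot.sense();print(s['position'],s['orientation'],s['time'],bot.finger_overhang)
E
```

```text
[ 0.22637979 -0.52807784  0.24891003] [-3.14009049e+00 -2.88897850e-04  4.04833687e-01] 0.1 0.011
```

View pics/s1.png

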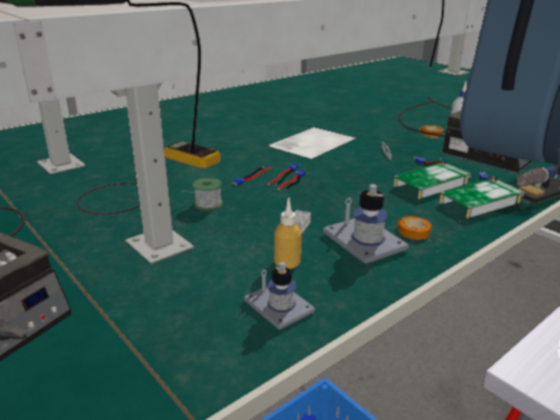

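View pics/d1.png

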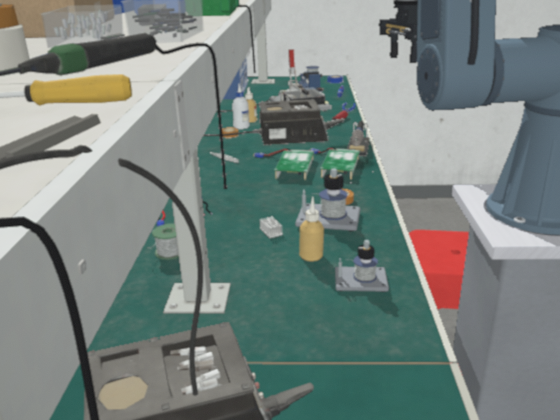

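The scene picture shows two stands. One has its cap at (371,200) and base at (366,237). The other has its cap at (282,274) and base at (279,303) and looks smaller. The bottle is at (288,245), the tape roll at (414,228) and the heat sink at (300,220). I'll measure both stands and confirm with a crop.

```bash
python3 - <<'E'
from h import *
d=load('s1');e=load('d1')
for n,u,v in [('capBigfront',371,205),('bigspindletip',373,188),('capbigtop',365,194),('smallcapfront',282,277),('smalltip',281,266),('bigbaseL',326,237),('bigbaseR',404,241),('bigbaseNear',368,256),('smallbaseL',248,302),('smallbaseR',310,305),('guide top',348,203),('bottle',288,250),('tape',414,226),('sink',303,218)]: print(n,pt(d,u,v).round(3))
for n,u,v in [('big cap',333,184),('smallcap',366,256),('bottle',312,240)]: print('side',n,pt(e,u,v).round(3))
cv2.imwrite('pics/c1.png',cv2.resize(d['frame'][160:330,230:440,::-1],None,fx=3.5,fy=3.5,interpolation=cv2.INTER_CUBIC))
E
```

```text
capBigfront [0.443 0.053 0.092]
bigspindletip [0.452 0.041 0.118]
capbigtop [0.465 0.045 0.103]
smallcapfront [0.402 0.289 0.069]
smalltip [0.411 0.283 0.08 ]
bigbaseL [0.523 0.076 0.002]
bigbaseR [ 0.422 -0.027  0.   ]
bigbaseNear [0.414 0.084 0.016]
smallbaseL [0.452 0.313 0.008]
smallbaseR [0.383 0.249 0.011]
guide top [ 0.599 -0.064  0.   ]
bottle [0.488 0.202 0.039]
tape [ 0.443 -0.086  0.003]
sink [0.58  0.084 0.021]
side big cap [0.457 0.062 0.096]
side smallcap [0.413 0.296 0.061]
side bottle [0.504 0.214 0.048]
```

View pics/c1.png

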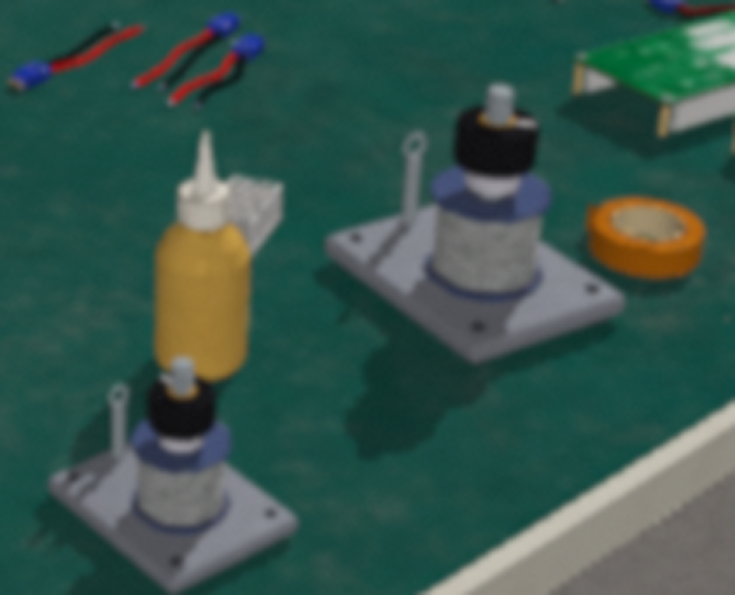

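The larger stand is the one at scene (369,225). Its spindle tip measures z = 0.118, against the specified 0.120, while the look-alike at (281,292) reads only 0.08. The crop confirms it: the bigger base, reel and cap are on the right, with the white mark at crop (527,125). The spindle is at about (0.457, 0.040), so I'm moving there.

```bash
python3 -m jog '[[[0.6,-0.6,0],-1.2,88],[[1.2,-1.2,0],-2.4,88],[[1.9,-1.9,0],-3.6,88],[[2.6,-2.6,0],-4.8,88],[[3.3,-3.3,0],-6,88],[[4.0,-4.0,0],-7.2,88],[[4.7,-4.7,0],-8.4,88],[[5.4,-5.3,0],-10,88]]' 30
cat > go.py <<'E'
from h import *
import sys
from scipy.spatial.transform import Rotation as R
s=bot.sense();g=np.array([float(a) for a in sys.argv[1:4]])
r=R.from_euler('xyz',s['orientation'])
print('t',s['time'],'pos',np.round(s['position'],4),'rpy',np.round(s['orientation'],3),'j1,j6',s['joint_pos'][0],s['joint_pos'][5],'units to go',np.round(r.inv().apply(g-s['position'])/.04,3))
E
python3 go.py .457 .040 .25
```

```text
time: 0.77
position: [0.3415, -0.2463, 0.2494]
orientation: [-3.141, -0.0, 1.268]
ft_force: [0.9, -0.3, -0.1]
width: 0.0879
gripper_force: 0.0
t 0.7667 pos [ 0.3415 -0.2463  0.2494] rpy [-3.141 -0.     1.268] j1,j6 -0.9085150140717353 -0.6053096070944362 units to go [ 7.692  0.62  -0.012]
```

```bash
python3 -m jog '[[[1,0.1,0],-1,88],[[2,0.2,0],-2,88],[[3,0.3,0],-3,88],[[4,0.4,0],-4,88],[[5,0.45,0],-5,88],[[6,0.5,0],-6,88],[[6.9,0.55,0],-8,88],[[7.5,0.6,0],-10,88]]'
python3 go.py .457 .040 .25
```

```text
time: 1.43
position: [0.4555, 0.0332, 0.2495]
orientation: [3.141, -0.001, 2.045]
ft_force: [0.5, -0.8, 0.1]
width: 0.0882
gripper_force: 0.0
t 1.4333 pos [0.4555 0.0332 0.2495] rpy [ 3.141e+00 -1.000e-03  2.045e+00] j1,j6 -0.18873312384038954 -0.6626171022602871 units to go [ 0.135  0.111 -0.011]
```

```bash
python3 -m jog '[[[0,0,0],-1.4,88],[[0,0,0],-2.8,88],[[0,0,0],-4.2,88],[[0,0,0],-5.6,88],[[0,0,0],-7,88],[[0,0,0],-8.4,88],[[0,0,0],-9.8,88],[[0,0,0],-11,88]]'
python3 go.py .457 .040 .25
python3 - <<'E'
from h import *
d=grab('wrist','w1');cv2.imwrite('pics/w1.png',d['frame'][:,:,::-1])
E
```

```text
time: 2.1
position: [0.455, 0.0301, 0.2493]
orientation: [3.142, -0.001, 3.003]
ft_force: [-0.7, 0.4, 0.1]
width: 0.088
gripper_force: 0.0
t 2.1 pos [0.455  0.0301 0.2493] rpy [ 3.142e+00 -1.000e-03  3.003e+00] j1,j6 -0.19525772568022573 -1.626981721236778 units to go [-0.015  0.252 -0.017]
```

View pics/w1.png

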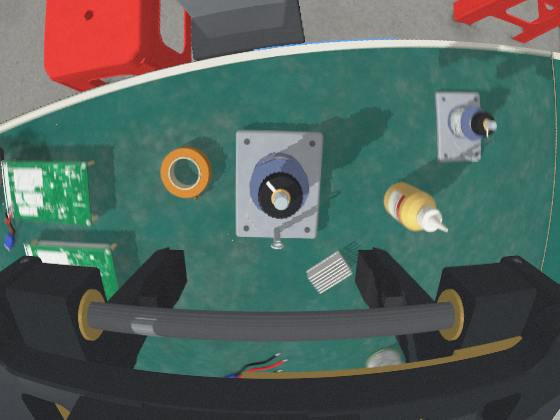

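The wrist view shows the cap at (280,193), the spindle tip at (281,201) and the white mark at (268,186). The tape roll is at (186,172), the bottle at (410,208), the heat sink at (330,271) and the guide post at (278,240). I'll refine the axis from the depth map.

```bash
python3 - <<'E'
from h import *
d=load('w1');P=np.array([pt(d,u,v,True) for v in range(155,225) for u in range(245,315) if d['z_map'][v,u]>0])
t=P[P[:,2]>.112];c=P[(P[:,2]>.094)&(P[:,2]<.108)];f=P[(P[:,2]>.058)&(P[:,2]<.07)]
for n,q in(('tip',t),('cap',c),('flange',f)): print(n,len(q),q.mean(0).round(4),q.min(0).round(4),q.max(0).round(4),cv2.minEnclosingCircle(q[:,:2].astype(np.float32)))
print(np.median(c[:,2]),pt(d,268,186,True),pt(d,278,238,True),pt(d,410,208,True))
E
```

```text
tip 198 [0.4548 0.0386 0.1192] [0.4493 0.0322 0.1121] [0.4613 0.0451 0.1219] ((0.4559493064880371, 0.03859085589647293), 0.00658264197409153)
cap 1340 [0.4536 0.0387 0.1035] [0.4345 0.0183 0.0942] [0.476  0.059  0.1079] ((0.4553055763244629, 0.038846034556627274), 0.02099563181400299)
flange 1107 [0.4445 0.0388 0.064 ] [0.4259 0.0085 0.0606] [0.4817 0.0684 0.0665] ((0.45593130588531494, 0.03868524730205536), 0.03061402402818203)
0.10382180563451571 [0.44305269 0.02955    0.1049027 ] [0.51520342 0.03005958 0.05050014] [0.49404472 0.17552899 0.0719164 ]
```

The axis is at (0.4555, 0.0387) and the cap top at about 0.104, so the grip point is at about 0.093. The turn left is about 4 rad. I'll wind the wrist back to j6 ≈ -2.8 while centring, then descend.

```bash
python3 -m jog '[[[0,0.1,0],-1.4,88],[[0,0.2,0],-2.8,88],[[0.02,0.22,0],-4.2,88],[[0.02,0.22,0],-5.6,88],[[0.02,0.22,0],-7,88],[[0.02,0.22,0],-8.4,88],[[0.02,0.22,0],-9.8,88],[[0.02,0.22,0],-11,88]]'
python3 go.py .4555 .0387 .087
```

```text
time: 2.82
position: [0.4556, 0.0389, 0.2494]
orientation: [3.141, -0.0, -2.323]
ft_force: [0.4, -0.2, -0.1]
width: 0.0882
gripper_force: 0.0
t 2.8167 pos [0.4556 0.0389 0.2494] rpy [ 3.141 -0.    -2.323] j1,j6 -0.17542206487521217 -2.5643840177602475 units to go [ 4.00e-03 -4.00e-03  4.06e+00]
```

```bash
python3 -m jog '[[[0,0,0.7],-1,88],[[0,0,1.4],-2,88],[[0,0,2.1],-2,88],[[0,0,2.8],-2,88],[[0,0,3.4],-2,88],[[0,0,3.8],-2,88],[[0,0,4.02],-2,88],[[0,0,4.02],-2,88]]'
python3 go.py .4555 .0387 .088
python3 -m jog '[[[0,0,0],0,60],[[0,0,0],0,45],[[0,0,0],0,30],[[0,0,0],0,30],[[0,0,0],0,30],[[0,0,0],0,30],[[0,0,0],0,30],[[0,0,0],0,30]]' 30
python3 go.py .4555 .0387 .088; python3 -c "
from h import *
print(bot.sense()['moment'])"
```

```text
time: 3.48
position: [0.4542, 0.0391, 0.087]
orientation: [3.138, -0.002, -2.154]
ft_force: [-0.0, 0.1, -0.2]
width: 0.0881
gripper_force: 0.0
t 3.4833 pos [0.4542 0.0391 0.087 ] rpy [ 3.138e+00 -2.000e-03 -2.154e+00] j1,j6 -0.1755573367526529 -2.7339029822505103 units to go [-0.01  -0.033 -0.026]
time: 4.15
position: [0.4564, 0.0385, 0.0893]
orientation: [-3.14, 0.0, -2.152]
ft_force: [1.7, -0.2, -1.0]
width: 0.0391
gripper_force: 30.0
t 4.15 pos [0.4564 0.0385 0.0893] rpy [-3.14   0.    -2.152] j1,j6 -0.17564072645969073 -2.7354530740497696 units to go [0.009 0.022 0.032]
[ 0.01608288 -0.15536043  0.01443387]
```

```bash
cat > st.py <<'E'
from h import *
s=bot.sense();print('t',s['time'],'yaw°',np.degrees(s['orientation'][2]).round(1),'z',s['position'][2].round(4),'M',np.round(s['moment'],3),'F',np.round(s['ft_force'],1),'j6',s['joint_pos'][5].round(3))
E
python3 -m jog '[[[0,0,0.003],1.3,30],[[0,0,0.006],2.6,30],[[0,0,0.009],3.9,30],[[0,0,0.012],5.2,30],[[0,0,0.015],6.6,30],[[0,0,0.018],8,30],[[0,0,0.021],9,30],[[0,0,0.023],11,30]]' >/dev/null; python3 st.py
python3 -m jog '[[[0,0,0.003],1.3,30],[[0,0,0.006],2.6,30],[[0,0,0.009],3.9,30],[[0,0,0.012],5.2,30],[[0,0,0.015],6.6,30],[[0,0,0.018],8,30],[[0,0,0.021],9,30],[[0,0,0.023],11,30]]' >/dev/null; python3 st.py
```

```text
t 4.8167 yaw° -175.7 z 0.0884 M [ 0.115 -0.301  0.024] F [ 1.  -0.1  0.1] j6 -1.821
t 5.4833 yaw° 132.1 z 0.0875 M [ 0.147 -0.429  0.075] F [1.3 0.5 0.9] j6 -0.91
```

```bash
python3 -m jog '[[[0,0,0.003],1.3,30],[[0,0,0.006],2.6,30],[[0,0,0.009],3.9,30],[[0,0,0.012],5.2,30],[[0,0,0.015],6.6,30],[[0,0,0.018],8,30],[[0,0,0.021],9,30],[[0,0,0.023],11,30]]' >/dev/null; python3 st.py
python3 -m jog '[[[0,0,0.002],0.8,30],[[0,0,0.004],1.6,30],[[0,0,0.006],2.4,30],[[0,0,0.008],3.2,30],[[0,0,0.010],4,30],[[0,0,0.012],5,30],[[0,0,0.014],6,30],[[0,0,0.014],6,30]]' >/dev/null; python3 st.py
```

```text
t 6.15 yaw° 79.9 z 0.0866 M [ 0.035 -0.427  0.054] F [2.4 1.1 0.7] j6 -0.0
t 6.8167 yaw° 50.0 z 0.0861 M [-0.049 -0.503  0.011] F [ 2.4 -0.4  2. ] j6 0.522
```

```bash
for k in 1; do python3 -m jog '[[[0,0,0.002],1,30],[[0,0,0.004],2,30],[[0,0,0.006],3,30],[[0,0,0.008],4,30],[[0,0,0.010],5,30],[[0,0,0.012],6,30],[[0,0,0.012],6,30],[[0,0,0.012],6,30]]' >/dev/null; python3 st.py; done
python3 -m jog '[[[0,0,0.001],0.5,30],[[0,0,0.002],1,30],[[0,0,0.003],1.5,30],[[0,0,0.004],2,30],[[0,0,0.004],2.5,30],[[0,0,0.005],3,30],[[0,0,0.005],3,30],[[0,0,0.005],3,30]]' >/dev/null; python3 st.py
```

```text
t 7.4833 yaw° 20.4 z 0.0856 M [-0.117 -0.632 -0.049] F [ 4.  -0.6  1.1] j6 1.039
t 8.15 yaw° 5.5 z 0.0854 M [-0.136  0.012  0.516] F [ 0.3 -1.4  6. ] j6 1.3
```

The moment about z jumped to 0.52 N m, so the cap has reached the stop, at a total turn close to the predicted 224°. I'll press slightly further and hold to confirm.

```bash
python3 -m jog '[[[0,0,0],0.4,30],[[0,0,0],0.8,30],[[0,0,0],0.8,30],[[0,0,0],0.8,30],[[0,0,0],0.8,30],[[0,0,0],0.8,30],[[0,0,0],0.8,30],[[0,0,0],0.8,30]]' ; python3 st.py
python3 - <<'E'
from h import *
d=grab('wrist','w2');cv2.imwrite('pics/w2.png',cv2.resize(d['frame'][120:330,130:430,::-1],None,fx=2.6,fy=2.6,interpolation=cv2.INTER_CUBIC))
E
```

```text
time: 8.82
position: [0.4559, 0.0386, 0.0854]
orientation: [3.141, 0.0, 0.027]
ft_force: [0.7, -1.0, 5.6]
width: 0.0394
gripper_force: 30.0
t 8.8167 yaw° 1.5 z 0.0854 M [-0.134  0.047  0.482] F [ 0.7 -1.   5.6] j6 1.369
```

View pics/w2.png

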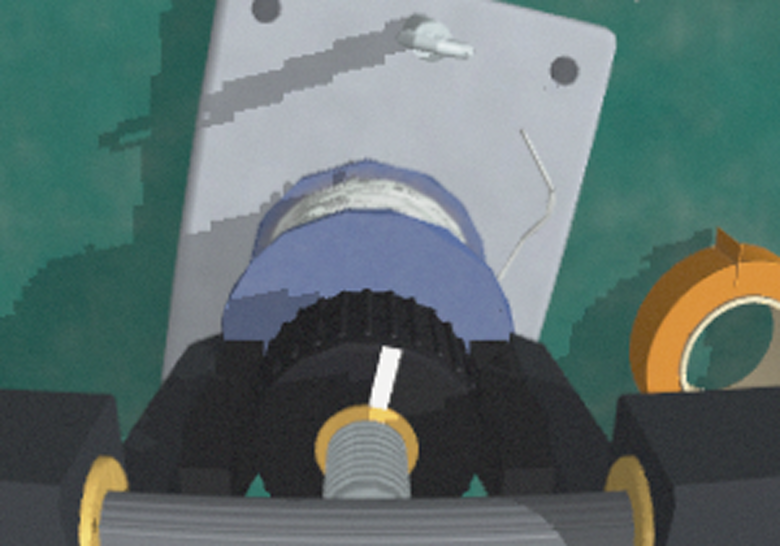

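The mark points at the guide post (stand +x), from crop (390,350), and the moment has levelled off, so the cap is bottomed out. Now I'll back off 90°.

```bash
python3 -m jog '[[[0,0,-0.002],-1,30],[[0,0,-0.004],-2,30],[[0,0,-0.006],-3.2,30],[[0,0,-0.009],-4.4,30],[[0,0,-0.012],-5.6,30],[[0,0,-0.014],-6.8,30],[[0,0,-0.016],-8,30],[[0,0,-0.019],-9.2,30]]' >/dev/null; python3 st.py
python3 -m jog '[[[0,0,-0.002],-1.2,30],[[0,0,-0.004],-2.4,30],[[0,0,-0.006],-3.6,30],[[0,0,-0.009],-4.8,30],[[0,0,-0.012],-6,30],[[0,0,-0.014],-7.2,30],[[0,0,-0.016],-8.2,30],[[0,0,-0.019],-9.2,30]]' >/dev/null; python3 st.py
python3 -m jog '[[[0,0,0],0,30],[[0,0,0],0,30],[[0,0,0],0,30],[[0,0,0],0,30],[[0,0,0],0,30],[[0,0,0],0,30],[[0,0,0],0,30],[[0,0,0],0,30]]'; python3 st.py
python3 - <<'E'
from h import *
d=grab('wrist','w3');cv2.imwrite('pics/w3.png',cv2.resize(d['frame'][120:330,130:430,::-1],None,fx=2.6,fy=2.6,interpolation=cv2.INTER_CUBIC))
E
```

```text
t 9.5333 yaw° 47.7 z 0.0861 M [-0.589 -0.191 -0.048] F [ 0.9 -4.   4.3] j6 0.562
t 10.2 yaw° 93.7 z 0.0869 M [-0.634 -0.588 -0.058] F [ 3.5 -4.5  1. ] j6 -0.24
time: 10.87
position: [0.4567, 0.038, 0.0869]
orientation: [3.14, 0.002, 1.629]
ft_force: [3.2, -5.2, 2.5]
width: 0.0391
gripper_force: 30.0
t 10.8667 yaw° 93.3 z 0.0869 M [-0.74  -0.548  0.123] F [ 3.2 -5.2  2.5] j6 -0.234
```

View pics/w3.png

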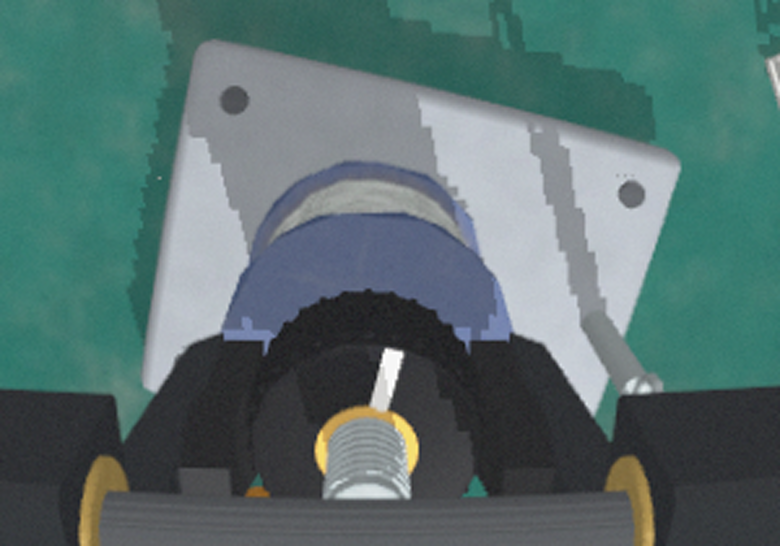

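The mark sits at the same crop position as before, (393,352), so the cap turned with the hand without slipping. It backed off 92° (1.60 rad), is still held at 30 N and is at rest.

```bash
python3 -c "
from cell import workorder
print(workorder.finish_job())"
```

```text
the job is handed in; nothing more can be done
None
```

I screwed the cap down to its stop, backed it off about 92° (target 90°) and handed the job in with the cap still held at 30 N; the tape roll, heat sink and bottle were not touched, and the hand-in returned no verdict.

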